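# Inspect a leaf-sample tube over the light panel

### The arm

A 6-joint arm with a two-finger parallel gripper is mounted at the origin on the work surface. World frame = base frame: x ahead of the robot, y to its left, z up, the work surface at z = 0. Lengths are in m, angles in rad, forces in N, time in s.
With the tool pointing down it reaches from about 0.325 to 0.775 m from the base axis. Payload 9.3 kg.
Tool frame: the origin (TCP) lies on the centre line of the jaws, within the pads' length; the fingertips stand r.tips_ahead ahead of it and the grasp point (between the pads) lies 5 mm behind it (r.tips_ahead is the distance from the TCP to the fingertips, in m); z points along the fingers, y is the line along which they close (so a half turn about z gives the same grasp; the last joint's range is limited). The gripper opens to 85 mm and grips with 20 to 120 N. Pads are 22 mm wide; open, the fingers measure 114 mm over their backs; the gripper's body (76 mm by 85 mm) begins 54 mm behind the grasp point. The pads swing forward as they close: fully open they stand 13 mm farther back than shut.
Start: joints at [-1.469, 0.259, 0.021, 1.334, 0, 1.418], TCP at [0.139, -0.532, 0.245] pointing down, gripper open.
Joint ranges: [-3.04, 3.04], [-0.91, 1.82], [-1.04, 1.36], [-1.92, 1.95], [-1.52, 1.45], [-3.14, 3.14]. Speed limits (rad/s): [2.22, 2.22, 2.79, 3.14, 3.14, 3.14].

### API

Orientations are given as a rotation vector (axis times angle).
In Python, from plant import r, viewer, ticket gives the robot as it stands.
- The arm moves only by the tool move_arm, never from a script. Its argument "moves" is a list of rows, each an object of numbers: "grip": the finger opening in cm, from 0 to 8.54; "x", "y", "z": the shift along the tool's x, y, z in cm; "spin": the turn about the tool's z in degrees. In form: [{"grip": .., "x": .., "y": .., "z": .., "spin": ..}, ...]. A call has 1 to 20 rows; each row shifts and turns the commanded pose from where the row before left it, along the tool's axes as they then stand; what a row does not reach is not made up. A row lasts 1/8 s, in which the tool goes at most 62.5 mm and 10.7 degrees, less where a joint would pass 70% of its speed; a pose out of reach is approached as far as the arm can. A call with a gripper value outside its range is refused whole. The fingers move at their own pace and stop on an object; "newtons" is the grip in N (left out, the last holds). Time passes only in rows, so rows that do not move let the fingers close. It gives the time, the measured TCP pose, the force, the opening and the grip force at its end, in the units of the state.
- r.observe(): the state, without advancing time (a new reading comes with each control period).
- viewer.grab_frame(name): name is "scene" or "top" or "wrist"; returns the picture (480x640x3 uint8, red, green, blue); there is no depth.
- viewer.camera_model(name): a dict with "K" (3x3 intrinsics, pixels), "cam_to_world" (4x4, takes a point from camera to world coordinates); the wrist camera has in their place "T_tool_cam" (4x4, takes a point from camera to tool coordinates, whose origin is the TCP and whose axes are the flange's). Camera axes: x right, y down, z forward; pixel columns grow to the right and rows downward; lengths in m; the calibration is good to about 2 mm. A picture is of the moment at which its call begins: read the wrist's pose just before it. camera_model takes no time and is no camera call.
- ticket.hand_in(): hands the job in; it is judged then, once.
The state is a dict: "t": time; "joints": joint angles; "joint_vel": joint speeds; "joint_torque": joint torques, N m; "ee_pos": TCP position; "orientation": TCP orientation; "force": force on the tool from outside, world axes, zero at the start; "wrist_torque": the same for the moment, N m; "gripper_width": finger opening in m; "finger_force": force on a finger pad.
Only numpy, scipy, OpenCV 4.12 (cv2) and the standard library are available. Lean on these libraries where they do the work, as an engineer would, in place of code of your own. Each camera call takes 0.05 s, during which the arm holds its last target. There are 200 camera calls.

### The job

Switch on the light panel by pressing its green, then its blue, then its white key, one at a time and each fully down, leaving the red off key alone. Then draw the orange-capped tube out of the blue rack, bring it over the middle of the lit window and tip it to about 45 degrees, cap end still the higher, to look at the leaf in it. Finish while holding it still there, gripped and raised about a hand's breadth clear of the panel; leave the other tubes and the things around as they are.

Things in the scene. Friction and masses are not known exactly. Their poses are not given: they have to be found in the camera images.
- panel: flat white light panel, fixed, 210 (x) x 220 (y) x 25 mm tall; origin at the centre of its underside on the work surface; its own x axis points from the key row towards the far edge, y along the key row. Its place and yaw vary; it may stand on the robot's left or right
- window (a point): centre of the panel's bright window (130 x 180 mm, flush with the panel's top, 25 mm above the work surface), 30 mm along the panel's x from its origin
- key_green (a joint): the green key (pressed first) of the light panel: 0 = up (as at the start), 0.006 m = fully down; a spring key of radius 12 mm standing 22 mm above the panel's top face (10 mm above its round black housing, 20 mm in radius). 1.2 N starts to move it, 4 N takes it fully down; past 0.0035 m it counts as pressed; it springs back up
- key_blue (a joint): the blue key (pressed second) of the light panel: 0 = up (as at the start), 0.006 m = fully down; a spring key of radius 12 mm standing 22 mm above the panel's top face (10 mm above its round black housing, 20 mm in radius). 1.2 N starts to move it, 4 N takes it fully down; past 0.0035 m it counts as pressed; it springs back up
- key_white (a joint): the white key (pressed third) of the light panel: 0 = up (as at the start), 0.006 m = fully down; a spring key of radius 12 mm standing 22 mm above the panel's top face (10 mm above its round black housing, 20 mm in radius). 1.2 N starts to move it, 4 N takes it fully down; past 0.0035 m it counts as pressed; it springs back up
- key_red (a joint): the red key (off; not to be pressed) of the light panel: 0 = up (as at the start), 0.006 m = fully down; a spring key of radius 12 mm standing 22 mm above the panel's top face (10 mm above its round black housing, 20 mm in radius). 1.2 N starts to move it, 4 N takes it fully down; past 0.0035 m it counts as pressed; it springs back up
- key_green_top (a point): centre of the top face of the green key while it is up, 47 mm above the work surface; 80 mm back along the panel's -x, 25 mm to its -y. Neighbouring keys are 50 mm apart; along the panel's +y the order is blue, green, red, white; the point moves down with the key
- key_blue_top (a point): centre of the top face of the blue key while it is up, 47 mm above the work surface; 80 mm along the panel's -x, 75 mm to its -y; the point moves down with the key
- key_white_top (a point): centre of the top face of the white key while it is up, 47 mm above the work surface; 80 mm along the panel's -x, 75 mm to its +y; the point moves down with the key
- key_red_top (a point): centre of the top face of the red key while it is up, 47 mm above the work surface; 80 mm along the panel's -x, 25 mm to its +y; the point moves down with the key
- rack: blue tube rack, fixed, 70 (x) x 250 (y) x 70 mm tall; origin at the centre of its underside on the work surface; four square wells, 33.5 mm wide, in one row along its own y axis, 58 mm apart (at y = -87, -29, 29, 87 mm). Nothing stands beside the row along the rack's x, so a tube is gripped across the row, closing along the rack's x. Its place and yaw vary; it may stand on the robot's left or right
- tube_orange_center (a point): the tube to handle: capped clear sample tube with an orange cap, 118 mm long, body 29 mm in diameter, cap 34 mm in diameter and 20 mm tall with its centre 49 mm above this point along the tube's z axis; about 60 g. This point is its centre, half-way up; z axis points from foot to cap. It stands upright and loose in one of the four wells, its foot 6 mm above the work surface, cap top 124 mm above it, the upper 54 mm sticking out of the rack. Which well varies
- tube_orange: the same tube; origin at the centre of its foot, z axis towards the cap
- tube_white_center (a point): capped clear sample tube with a white cap, a leaf inside; same shape and size as the orange-capped one, in another well; this point is its centre, half-way up. To be left in the rack
- tube_violet_center (a point): capped clear sample tube with a violet cap, a leaf inside; same shape and size as the orange-capped one, in another well; this point is its centre, half-way up. To be left in the rack
- tube_black_center (a point): capped clear sample tube with a black cap, a leaf inside; same shape and size as the orange-capped one, in another well; this point is its centre, half-way up. To be left in the rack
- bottle_center (a point): amber bottle, 60 mm in diameter, 130 mm tall, standing off to the left; its centre. Leave alone
- beaker_center (a point): glass beaker, 72 mm across, 95 mm tall, standing off to the right; its centre. Leave alone
- jar_center (a point): white jar with a blue cap, 50 mm in diameter, 60 mm tall, at the far side; its centre. Leave alone
- marker: black marker pen with a red cap, 135 x 12 x 12 mm, lying off to the right; origin at its underside, near the middle. Leave alone
Mind the look-alikes: they are no part of the job. Leave any yellow look-alike of the tube_orange alone.

How it is judged:
On the way, in this order (a step that is already met when the one before it is completed fails the run):
1. the green key is pressed, the others up (value of joint key_green above 0.0035 m and value of joint each of key_blue, key_white below 0.0015 m), for 0.05 s.
2. then the blue key is pressed, the others up (value of joint key_blue above 0.0035 m and value of joint each of key_green, key_white below 0.0015 m), for 0.05 s.
3. then the white key is pressed, the others up (value of joint key_white above 0.0035 m and value of joint each of key_green, key_blue below 0.0015 m), for 0.05 s.
4. then the orange-capped tube is drawn out of the rack by the fingers (height (world z) of tube_orange above 0.075 m and contact force between the fingers and tube_orange above 0.5 N), for 0.1 s.
At the end, for the whole second after the job is handed in: The fingers hold the orange-capped tube, touching neither panel nor rack, tipped 33 to 57 degrees from upright with the cap end higher, its centre within 50 mm sideways of the window's centre and 120 to 260 mm above the work surface, at rest (angle between tube_orange_center's own z axis and vertical between 0.57 and 1 rad and horizontal distance between tube_orange_center and window below 0.05 m and height (world z) of tube_orange_center between 0.12 and 0.26 m and contact force between the fingers and tube_orange above 1 N and contact force between tube_orange and panel below 0.05 N and contact force between tube_orange and rack below 0.05 N and linear speed of tube_orange below 0.02 m/s and angular speed of tube_orange below 0.15 rad/s); the arm keeps its last pose, push and grip.
It fails at once if the red off key is pressed (value of joint key_red above 0.0035 m).
It fails at once if two keys are pressed at once (value of joint each of key_green, key_blue above 0.0035 m or value of joint each of key_green, key_white above 0.0035 m or value of joint each of key_blue, key_white above 0.0035 m).
It fails at once if another tube or a thing around is moved by more than 20 mm (distance of any of tube_white_center, tube_violet_center, tube_black_center, bottle_center, beaker_center, jar_center, marker from where it was at the start of the episode above 0.02 m).
It also fails if it takes over 72 s, if anything falls off the work surface, if the arm or the gripper's body presses on something with over 40 N, if the wrist force passes 120 N, or if a joint passes its speed limit or range.

## Working session

There is one attempt and no reset: what is moved stays moved. The work goes in short steps, Python scripts to look and compute and a tool call to move; the robot and the scene stay as the last step left them, time stands still between calls to the robot, and variables do not carry over. Pictures are saved under pics/ and viewed, at most 10 in all, crops included, and the job is handed in when it is done.

Besides the shell and the picture viewer there is one more tool, called after "Emit:" by a JSON object that holds its "fn" and its "kwargs", one argument or row to a line. move_arm: Moves the arm, as the interface text tells. Its arguments: {"type":"object","properties":{"moves":{"type":"array"},"newtons":{"type":"number"}},"required":["moves"]}

```bash
mkdir -p pics
python3 - <<'E'
from plant import r, viewer
import cv2, numpy as np
print({k:np.round(v,3) for k,v in r.observe().items()}, r.tips_ahead)
for n in ("scene","top"):
    cv2.imwrite(f"pics/{n}0.png", viewer.grab_frame(n)[:,:,::-1])
    m=viewer.camera_model(n); print(n,np.round(m["K"],1).tolist(),np.round(m["cam_to_world"],3).tolist())
print(np.round(viewer.camera_model("wrist")["T_tool_cam"],3).tolist())
E
```

```text
{'t': np.float64(0.0), 'joints': array([-1.469,  0.259,  0.021,  1.334,  0.   ,  1.418]), 'joint_vel': array([-0.001, -0.   , -0.002, -0.   ,  0.   , -0.   ]), 'joint_torque': array([-1.0000e-03, -5.5564e+01,  3.4453e+01,  1.4000e-02, -0.0000e+00,
        0.0000e+00]), 'ee_pos': array([ 0.139, -0.532,  0.245]), 'orientation': array([-3.115, -0.399, -0.   ]), 'force': array([-0.216,  0.163,  0.127]), 'wrist_torque': array([-0.011, -0.035, -0.009]), 'finger_force': np.float64(0.0), 'gripper_width': np.float64(0.085)} 0.014
scene [[447.7, 0.0, 320.2], [0.0, 447.7, 233.2], [0.0, 0.0, 1.0]] [[0.172, 0.746, -0.644, 1.273], [0.985, -0.127, 0.117, -0.119], [0.005, -0.654, -0.756, 0.832], [0.0, 0.0, 0.0, 1.0]]
top [[525.6, 0.0, 309.8], [0.0, 525.6, 231.2], [0.0, 0.0, 1.0]] [[-0.009, -0.989, 0.149, 0.397], [-1.0, 0.011, 0.009, -0.029], [-0.011, -0.148, -0.989, 1.404], [0.0, 0.0, 0.0, 1.0]]
[[0.001, -0.96, -0.28, 0.071], [1.0, 0.001, 0.0, 0.001], [0.0, -0.28, 0.96, -0.128], [0.0, 0.0, 0.0, 1.0]]
```

View pics/top0.png

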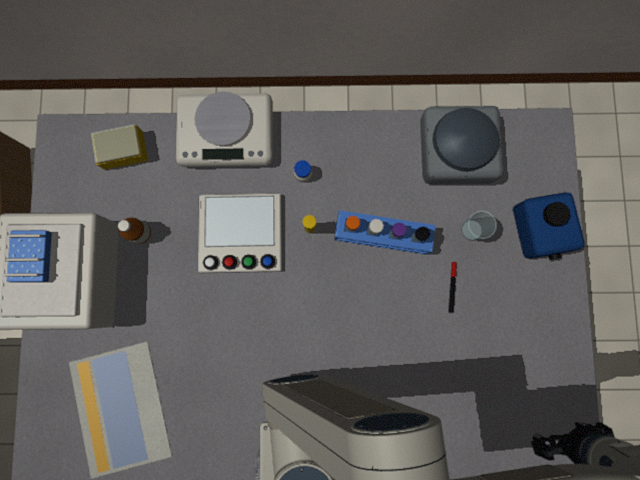

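View pics/scene0.png

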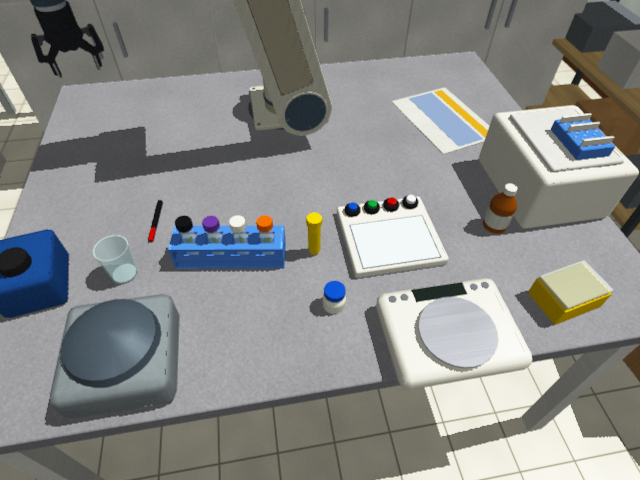

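The top view shows the panel with its keys white (210,262), red (229,262), green (248,262) and blue (267,262). The rack caps are orange (353,223), white (376,226), violet (399,230) and black (423,234). There are two candidates for the tube: the orange cap in the rack at (353,223), and an all-yellow tube standing free at (309,222). The orange one in the rack fits the description. Next I measure, with a crop to confirm.

```bash
cat > h.py <<'E'
import cv2, numpy as np
def ray(m,uv):
    T=np.array(m["cam_to_world"]);d=T[:3,:3]@np.linalg.inv(m["K"])@[uv[0],uv[1],1.];return T[:3,3],d/np.linalg.norm(d)
def plane(m,uv,z):
    o,d=ray(m,uv);return o+d*(z-o[2])/d[2]
def tri(rays):
    A=sum(np.eye(3)-np.outer(d,d) for o,d in rays);b=sum((np.eye(3)-np.outer(d,d))@o for o,d in rays)
    return np.linalg.solve(A,b)
def blob(img,lo,hi,box):
    h=cv2.cvtColor(img,cv2.COLOR_RGB2HSV);m=cv2.inRange(h,lo,hi);k=np.zeros_like(m);x0,y0,x1,y1=box;k[y0:y1,x0:x1]=m[y0:y1,x0:x1]
    n,l,s,c=cv2.connectedComponentsWithStats(k);i=1+np.argmax(s[1:,4]);return c[i],s[i]
E
python3 - <<'E'
from plant import viewer
from h import *
I={n:cv2.imread(f"pics/{n}0.png")[:,:,::-1].copy() for n in("top","scene")};M={n:viewer.camera_model(n) for n in I}
C={"green":((50,100,50),(80,255,255)),"blue":((105,120,50),(125,255,255)),"red":((170,120,60),(180,255,255)),"orange":((5,180,100),(16,255,255)),"violet":((130,80,50),(160,255,255)),"white":((0,0,150),(179,50,255)),"whitecap":((0,0,120),(179,60,255))}
B={"green":((238,250,258,274),(362,196,384,216)),"blue":((257,250,277,274),(342,200,362,218)),"red":((219,250,239,274),(382,194,400,214)),"white":((203,256,217,269),(403,194,418,208)),"orange":((335,205,375,245),(250,210,280,240)),"whitecap":((366,216,386,236),(228,214,246,230)),"violet":((389,220,409,240),(200,215,222,235))}
for k in B:
    a,sa=blob(I["top"],*C[k],B[k][0]);b,sb=blob(I["scene"],*C[k],B[k][1])
    print(k,a.round(1),sa[2:],b.round(1),sb[2:],tri([ray(M["top"],a),ray(M["scene"],b)]).round(4),plane(M["top"],a,.047 if k in("green","blue","red","white") else .12).round(4))
# panel edges / window
c,s=blob(I["top"],(85,5,180),(110,60,255),(198,190,284,250));print("window",c,s,plane(M["top"],c,.025))
a=I["top"][180:280,190:450];cv2.imwrite("pics/crop.png",cv2.resize(a,None,fx=3,fy=3,interpolation=2)[:,:,::-1])
E
```

```text
green [247.5 260.9] [10  9 73] [372.  203.9] [11  9 73] [0.5252 0.1467 0.0393] [0.5246 0.1463 0.047 ]
blue [266.8 260.7] [10 10 76] [352.4 206.7] [10 10 80] [0.5255 0.0966 0.0384] [0.5248 0.0962 0.047 ]
red [231. 258.] [3 3 3] [395. 205.] [1 1 1] [0.5352 0.1967 0.0363] [0.5327 0.1892 0.047 ]
white [208.8 261.8] [ 8  8 51] [411.  196.8] [15  8 84] [0.5236 0.2468 0.0458] [0.5236 0.2469 0.047 ]
orange [352.2 222.6] [ 14  12 133] [264.1 223.2] [ 15  16 207] [ 0.6116 -0.123   0.112 ] [ 0.6103 -0.122   0.12  ]
whitecap [375.7 225.4] [ 14  14 151] [236.8 221.1] [ 18  16 271] [ 0.6027 -0.1802  0.1197] [ 0.6027 -0.1798  0.12  ]
violet [398.7 229.4] [ 14  14 149] [210.4 223.3] [ 17  16 215] [ 0.5931 -0.2375  0.1129] [ 0.592  -0.2361  0.12  ]
window [239.23203812 220.69684751] [ 206  197   67   48 2728] [0.63453179 0.17204186 0.025     ]
```

View pics/crop.png

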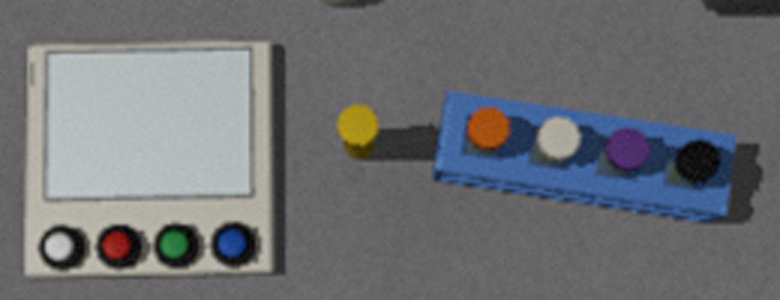

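The crop confirms it: the orange cap is in the rack's well nearest the panel, and the yellow tube stands outside. The measurements agree with the text: key spacing 50 mm, tube spacing 58 mm and the window 110 mm ahead of the key row. The tool first turns so it closes along the rack's x, then goes over green.

Emit:
{"fn": "move_arm", "kwargs": {
  "moves": [
    {"grip": 0, "spin": -9.5},
    {"grip": 0, "spin": -9.5},
    {"grip": 0, "spin": -9.5},
    {"grip": 0, "spin": -9.5},
    {"grip": 0, "spin": -9.5},
    {"grip": 0, "spin": -9.5},
    {"grip": 0, "spin": -9.3},
    {"grip": 0},
    {"grip": 0}
  ],
  "newtons": 30
}}

```text
schema error: expected keys grip, x, y, z, spin
```

Emit:
{"fn": "move_arm", "kwargs": {
  "moves": [
    {"x": 5.2, "y": 1.95},
    {"x": 5.2, "y": 1.95},
    {"x": 5.2, "y": 1.95},
    {"x": 5.2, "y": 1.95},
    {"x": 5.2, "y": 1.95},
    {"x": 5.2, "y": 1.95},
    {"x": 5.2, "y": 1.95},
    {"x": 5.2, "y": 1.95},
    {"x": 5.2, "y": 1.95},
    {"x": 5.2, "y": 1.95},
    {"x": 5.2, "y": 1.95},
    {"x": 5.2, "y": 1.95},
    {"x": 5.2, "y": 1.95},
    {"x": 5.2, "y": 1.95},
    {},
    {},
    {}
  ]
}}

```text
schema error: expected keys grip, x, y, z, spin
```

All keys are needed in each row.

Emit:
{"fn": "move_arm", "kwargs": {
  "moves": [
    {"grip": 0, "x": 0, "y": 0, "z": 0, "spin": -9.5},
    {"grip": 0, "x": 0, "y": 0, "z": 0, "spin": -9.5},
    {"grip": 0, "x": 0, "y": 0, "z": 0, "spin": -9.5},
    {"grip": 0, "x": 0, "y": 0, "z": 0, "spin": -9.5},
    {"grip": 0, "x": 0, "y": 0, "z": 0, "spin": -9.5},
    {"grip": 0, "x": 0, "y": 0, "z": 0, "spin": -9.5},
    {"grip": 0, "x": 0, "y": 0, "z": 0, "spin": -9.3},
    {"grip": 0, "x": 0, "y": 0, "z": 0, "spin": 0},
    {"grip": 0, "x": 0, "y": 0, "z": 0, "spin": 0}
  ],
  "newtons": 30
}}

```text
t: 1.23
ee_pos: [0.1386, -0.5322, 0.2451]
orientation: [-2.394, -2.034, -0.0]
force: [0.4, 0.1, 0.4]
gripper_width: 0.0001
finger_force: 0.0
```

Emit:
{"fn": "move_arm", "kwargs": {
  "moves": [
    {"grip": 0, "x": 5.2, "y": 1.95, "z": 0, "spin": 0},
    {"grip": 0, "x": 5.2, "y": 1.95, "z": 0, "spin": 0},
    {"grip": 0, "x": 5.2, "y": 1.95, "z": 0, "spin": 0},
    {"grip": 0, "x": 5.2, "y": 1.95, "z": 0, "spin": 0},
    {"grip": 0, "x": 5.2, "y": 1.95, "z": 0, "spin": 0},
    {"grip": 0, "x": 5.2, "y": 1.95, "z": 0, "spin": 0},
    {"grip": 0, "x": 5.2, "y": 1.95, "z": 0, "spin": 0},
    {"grip": 0, "x": 5.2, "y": 1.95, "z": 0, "spin": 0},
    {"grip": 0, "x": 5.2, "y": 1.95, "z": 0, "spin": 0},
    {"grip": 0, "x": 5.2, "y": 1.95, "z": 0, "spin": 0},
    {"grip": 0, "x": 5.2, "y": 1.95, "z": 0, "spin": 0},
    {"grip": 0, "x": 5.2, "y": 1.95, "z": 0, "spin": 0},
    {"grip": 0, "x": 5.2, "y": 1.95, "z": 0, "spin": 0},
    {"grip": 0, "x": 5.2, "y": 1.95, "z": 0, "spin": 0},
    {"grip": 0, "x": 0, "y": 0, "z": 0, "spin": 0},
    {"grip": 0, "x": 0, "y": 0, "z": 0, "spin": 0},
    {"grip": 0, "x": 0, "y": 0, "z": 0, "spin": 0}
  ]
}}

```text
t: 3.35
ee_pos: [0.5229, 0.1425, 0.2455]
orientation: [2.393, 2.036, -0.0]
force: [-0.5, 0.2, -0.7]
gripper_width: -0.0001
finger_force: 0.0
```

Emit:
{"fn": "move_arm", "kwargs": {
  "moves": [
    {"grip": 0, "x": 0.4, "y": 0.1, "z": 4.5, "spin": 0},
    {"grip": 0, "x": 0, "y": 0, "z": 4.5, "spin": 0},
    {"grip": 0, "x": 0, "y": 0, "z": 4.5, "spin": 0},
    {"grip": 0, "x": 0, "y": 0, "z": 3.5, "spin": 0},
    {"grip": 0, "x": 0, "y": 0, "z": 0, "spin": 0},
    {"grip": 0, "x": 0, "y": 0, "z": 0, "spin": 0},
    {"grip": 0, "x": 0, "y": 0, "z": 0, "spin": 0}
  ]
}}

```text
t: 4.22
ee_pos: [0.5259, 0.1471, 0.0771]
orientation: [2.39, 2.037, 0.004]
force: [-0.0, -0.3, -0.1]
gripper_width: 0.0002
finger_force: 0.0
```

Emit:
{"fn": "move_arm", "kwargs": {
  "moves": [
    {"grip": 0, "x": 0, "y": 0, "z": 0.4, "spin": 0},
    {"grip": 0, "x": 0, "y": 0, "z": 0.4, "spin": 0},
    {"grip": 0, "x": 0, "y": 0, "z": 0.2, "spin": 0},
    {"grip": 0, "x": 0, "y": 0, "z": 0, "spin": 0},
    {"grip": 0, "x": 0, "y": 0, "z": 0, "spin": 0}
  ]
}}

```text
t: 4.85
ee_pos: [0.525, 0.1472, 0.0653]
orientation: [-2.391, -2.038, 0.0]
force: [0.4, 0.2, -0.1]
gripper_width: -0.0001
finger_force: 0.0
```

Run:
```python
from plant import r, viewer
import cv2
cv2.imwrite("pics/s1.png", cv2.resize(viewer.grab_frame("scene")[150:290,280:460],None,fx=4,fy=4)[:,:,::-1])
o=r.observe();print(o["force"],o["ee_pos"])
```

```text
[0.24607235 0.2331768  0.47804301] [0.52499819 0.14722975 0.06530285]
```

View pics/s1.png

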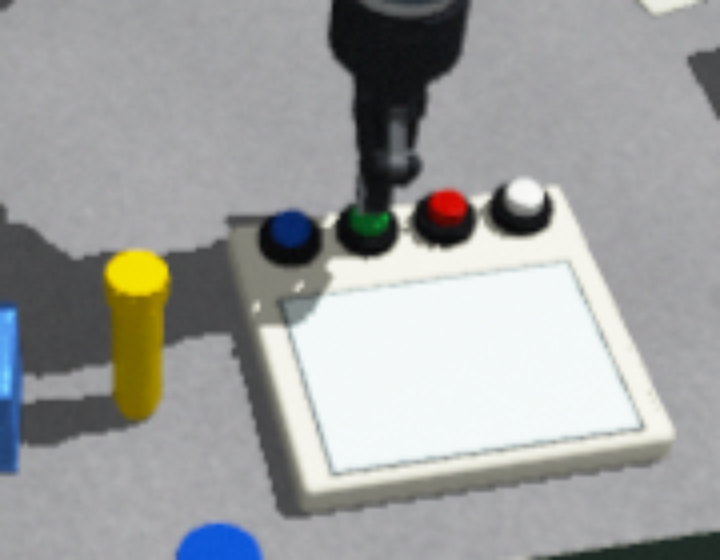

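The closed tips stand just above the green key, crop (370,215), not touching yet. Press it down.

Emit:
{"fn": "move_arm", "kwargs": {
  "moves": [
    {"grip": 0, "x": 0, "y": 0, "z": 0.3, "spin": 0},
    {"grip": 0, "x": 0, "y": 0, "z": 0.3, "spin": 0},
    {"grip": 0, "x": 0, "y": 0, "z": 0.2, "spin": 0},
    {"grip": 0, "x": 0, "y": 0, "z": 0, "spin": 0},
    {"grip": 0, "x": 0, "y": 0, "z": 0, "spin": 0}
  ]
}}

```text
t: 5.52
ee_pos: [0.525, 0.1472, 0.0574]
orientation: [2.391, 2.038, 0.0]
force: [-0.1, -0.3, 2.4]
gripper_width: -0.0001
finger_force: 1.4
```

Emit:
{"fn": "move_arm", "kwargs": {
  "moves": [
    {"grip": 0, "x": 0, "y": 0, "z": 0.1, "spin": 0},
    {"grip": 0, "x": 0, "y": 0, "z": 0.1, "spin": 0},
    {"grip": 0, "x": 0, "y": 0, "z": 0, "spin": 0},
    {"grip": 0, "x": 0, "y": 0, "z": 0, "spin": 0}
  ]
}}

```text
t: 6.02
ee_pos: [0.525, 0.1472, 0.0554]
orientation: [2.391, 2.038, 0.0]
force: [0.2, 0.5, 4.2]
gripper_width: 0.0
finger_force: 1.8
```

Emit:
{"fn": "move_arm", "kwargs": {
  "moves": [
    {"grip": 0, "x": 0, "y": 0, "z": 0.1, "spin": 0},
    {"grip": 0, "x": 0, "y": 0, "z": 0, "spin": 0},
    {"grip": 0, "x": 0, "y": 0, "z": 0, "spin": 0}
  ]
}}

```text
t: 6.4
ee_pos: [0.5251, 0.1472, 0.0549]
orientation: [2.39, 2.038, 0.001]
force: [-2.2, -0.3, 10.9]
gripper_width: -0.0001
finger_force: 5.3
```

Emit:
{"fn": "move_arm", "kwargs": {
  "moves": [
    {"grip": 0, "x": 0, "y": 0, "z": -2, "spin": 0},
    {"grip": 0, "x": 0, "y": 0, "z": -2, "spin": 0},
    {"grip": 0, "x": -2.5, "y": 0.4, "z": 0, "spin": 0},
    {"grip": 0, "x": -2.5, "y": 0.4, "z": 0, "spin": 0},
    {"grip": 0, "x": 0, "y": 0, "z": 0, "spin": 0},
    {"grip": 0, "x": 0, "y": 0, "z": 1.5, "spin": 0},
    {"grip": 0, "x": 0, "y": 0, "z": 1.5, "spin": 0},
    {"grip": 0, "x": 0, "y": 0, "z": 0.5, "spin": 0},
    {"grip": 0, "x": 0, "y": 0, "z": 0.3, "spin": 0},
    {"grip": 0, "x": 0, "y": 0, "z": 0.2, "spin": 0},
    {"grip": 0, "x": 0, "y": 0, "z": 0, "spin": 0},
    {"grip": 0, "x": 0, "y": 0, "z": 0, "spin": 0},
    {"grip": 0, "x": 0, "y": 0, "z": 0, "spin": 0}
  ]
}}

```text
t: 8.02
ee_pos: [0.5246, 0.0969, 0.055]
orientation: [-2.39, -2.038, -0.001]
force: [-4.7, 1.6, 8.4]
gripper_width: 0.0001
finger_force: 4.3
```

Both keys bottomed out (force over 4 N). Next is white, passing high over red.

Emit:
{"fn": "move_arm", "kwargs": {
  "moves": [
    {"grip": 0, "x": 0, "y": 0, "z": -2, "spin": 0},
    {"grip": 0, "x": 0, "y": 0, "z": -3, "spin": 0},
    {"grip": 0, "x": 3.7, "y": -0.6, "z": 0, "spin": 0},
    {"grip": 0, "x": 3.7, "y": -0.6, "z": 0, "spin": 0},
    {"grip": 0, "x": 3.7, "y": -0.6, "z": 0, "spin": 0},
    {"grip": 0, "x": 3.7, "y": -0.7, "z": 0, "spin": 0},
    {"grip": 0, "x": 0, "y": 0, "z": 0, "spin": 0},
    {"grip": 0, "x": 0, "y": 0, "z": 2, "spin": 0},
    {"grip": 0, "x": 0, "y": 0, "z": 2, "spin": 0},
    {"grip": 0, "x": 0, "y": 0, "z": 0.5, "spin": 0},
    {"grip": 0, "x": 0, "y": 0, "z": 0.3, "spin": 0},
    {"grip": 0, "x": 0, "y": 0, "z": 0.2, "spin": 0},
    {"grip": 0, "x": 0, "y": 0, "z": 0, "spin": 0},
    {"grip": 0, "x": 0, "y": 0, "z": 0, "spin": 0},
    {"grip": 0, "x": 0, "y": 0, "z": 0, "spin": 0}
  ]
}}

```text
t: 9.9
ee_pos: [0.524, 0.2464, 0.0551]
orientation: [2.39, 2.037, 0.001]
force: [-2.5, -3.3, 5.8]
gripper_width: -0.0001
finger_force: 3.1
```

Run:
```python
from plant import r, viewer
import cv2
cv2.imwrite("pics/s2.png", cv2.resize(viewer.grab_frame("scene")[150:290,280:460],None,fx=4,fy=4)[:,:,::-1])
```

```text
(no output)
```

View pics/s2.png

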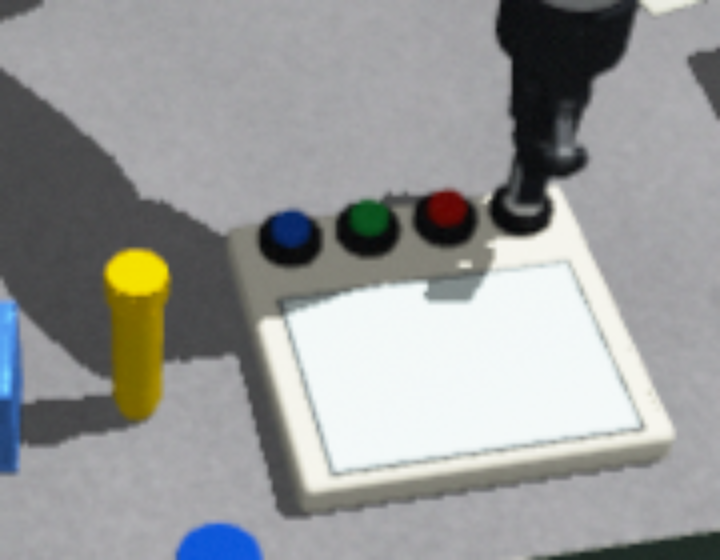

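White is down at (520,210) in the crop, and red, green and blue are up. The arm rises and goes over the orange tube with the fingers opening.

Emit:
{"fn": "move_arm", "kwargs": {
  "moves": [
    {"grip": 0, "x": 0, "y": 0, "z": -4, "spin": 0},
    {"grip": 0, "x": 0, "y": 0, "z": -5, "spin": 0},
    {"grip": 0, "x": 0, "y": 0, "z": -5, "spin": 0},
    {"grip": 6.5, "x": 0, "y": 0, "z": -5, "spin": 0},
    {"grip": 6.5, "x": -5, "y": 2.05, "z": 0, "spin": 0},
    {"grip": 6.5, "x": -5, "y": 2.05, "z": 0, "spin": 0},
    {"grip": 6.5, "x": -5, "y": 2.05, "z": 0, "spin": 0},
    {"grip": 6.5, "x": -5, "y": 2.05, "z": 0, "spin": 0},
    {"grip": 6.5, "x": -5, "y": 2.05, "z": 0, "spin": 0},
    {"grip": 6.5, "x": -5, "y": 2.05, "z": 0, "spin": 0},
    {"grip": 6.5, "x": -5, "y": 2.05, "z": 0, "spin": 0},
    {"grip": 6.5, "x": 0, "y": 0, "z": 0, "spin": 0},
    {"grip": 6.5, "x": 0, "y": 0, "z": 0, "spin": 0},
    {"grip": 6.5, "x": 0, "y": 0, "z": 0, "spin": 0}
  ]
}}

```text
t: 11.7
ee_pos: [0.6099, -0.1204, 0.2446]
orientation: [2.389, 2.04, 0.001]
force: [-0.2, -0.5, -0.8]
gripper_width: 0.0651
finger_force: 0.0
```

Run:
```python
from plant import r, viewer
from h import *
from scipy.spatial.transform import Rotation as R
o=r.observe();I=viewer.grab_frame("wrist");m=viewer.camera_model("wrist")
T=np.eye(4);T[:3,:3]=R.from_rotvec(o["orientation"]).as_matrix();T[:3,3]=o["ee_pos"]
w={"K":np.array(m["K"]),"cam_to_world":T@np.array(m["T_tool_cam"])}
c,s=blob(I,(5,180,60),(16,255,255),(0,0,640,480));print(c,s,plane(w,c,.119),plane(w,c,.124))
t=viewer.camera_model("top");print(tri([ray(w,c),ray(t,(352.2,222.6))]),o["ee_pos"],T[:3,:3].round(3).tolist())
cv2.imwrite("pics/w1.png",I[:,:,::-1])
```

```text
[318.58657879 238.01138406] [ 296  214   46   48 1669] [ 0.6113325  -0.12274772  0.119     ] [ 0.61152774 -0.1213418   0.124     ]
[ 0.61089328 -0.12238188  0.11869203] [ 0.60990884 -0.12041903  0.24461027] [[0.157, 0.988, 0.0], [0.988, -0.157, 0.0], [0.0, 0.0, -1.0]]
```

View pics/w1.png

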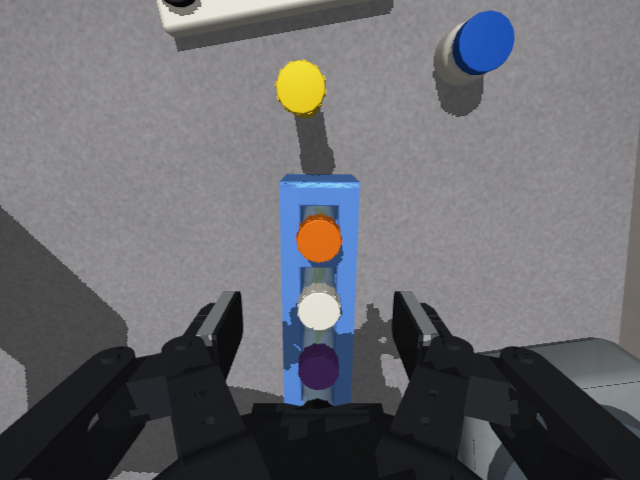

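The wrist view shows the orange cap at (318,238), squarely between the fingers and in line with the row. It measures (0.611, -0.122, 0.119), which matches the expected height. Descend and grip.

Emit:
{"fn": "move_arm", "kwargs": {
  "moves": [
    {"grip": 6.5, "x": -0.2, "y": 0.1, "z": 4, "spin": 0},
    {"grip": 6.5, "x": 0, "y": 0, "z": 4, "spin": 0},
    {"grip": 6.5, "x": 0, "y": 0, "z": 3.5, "spin": 0},
    {"grip": 6.5, "x": 0, "y": 0, "z": 2.3, "spin": 0},
    {"grip": 6.5, "x": 0, "y": 0, "z": 0, "spin": 0},
    {"grip": 6.5, "x": 0, "y": 0, "z": 0, "spin": 0},
    {"grip": 3, "x": 0, "y": 0, "z": 0, "spin": 0},
    {"grip": 3, "x": 0, "y": 0, "z": 0, "spin": 0},
    {"grip": 3, "x": 0, "y": 0, "z": 0, "spin": 0},
    {"grip": 3, "x": 0, "y": 0, "z": 0, "spin": 0},
    {"grip": 3, "x": 0, "y": 0, "z": 0, "spin": 0},
    {"grip": 3, "x": 0, "y": 0, "z": 0, "spin": 0}
  ],
  "newtons": 20
}}

```text
t: 13.25
ee_pos: [0.6111, -0.124, 0.1074]
orientation: [2.39, 2.037, 0.002]
force: [-0.9, 0.7, 6.2]
gripper_width: 0.033
finger_force: 19.7
```

Gripped on the cap (33 mm, 20 N). The moves can't tilt the tool, so I'll tip the tube by pivoting it in the pads. First I draw it fully out for step 4, then lower the foot 1 cm back into the empty well and sweep outward along the row against the well's edge.

Emit:
{"fn": "move_arm", "kwargs": {
  "moves": [
    {"grip": 3, "x": 0, "y": 0, "z": -1, "spin": 0},
    {"grip": 3, "x": 0, "y": 0, "z": -2, "spin": 0},
    {"grip": 3, "x": 0, "y": 0, "z": -2, "spin": 0},
    {"grip": 3, "x": 0, "y": 0, "z": -2, "spin": 0},
    {"grip": 3, "x": 0, "y": 0, "z": -1, "spin": 0},
    {"grip": 3, "x": 0, "y": 0, "z": 0, "spin": 0},
    {"grip": 3, "x": 0, "y": 0, "z": 0, "spin": 0},
    {"grip": 3, "x": 0, "y": 0, "z": 0, "spin": 0}
  ]
}}

```text
t: 14.25
ee_pos: [0.6104, -0.1237, 0.1855]
orientation: [-2.39, -2.037, 0.001]
force: [0.3, -0.1, -0.9]
gripper_width: 0.0331
finger_force: 20.1
```

Run:
```python
from plant import r, viewer
import cv2
cv2.imwrite("pics/s3.png", cv2.resize(viewer.grab_frame("scene")[130:290,150:350],None,fx=3.5,fy=3.5)[:,:,::-1])
print(r.observe()["ee_pos"])
```

```text
[ 0.61045425 -0.12369317  0.18554087]
```

View pics/s3.png

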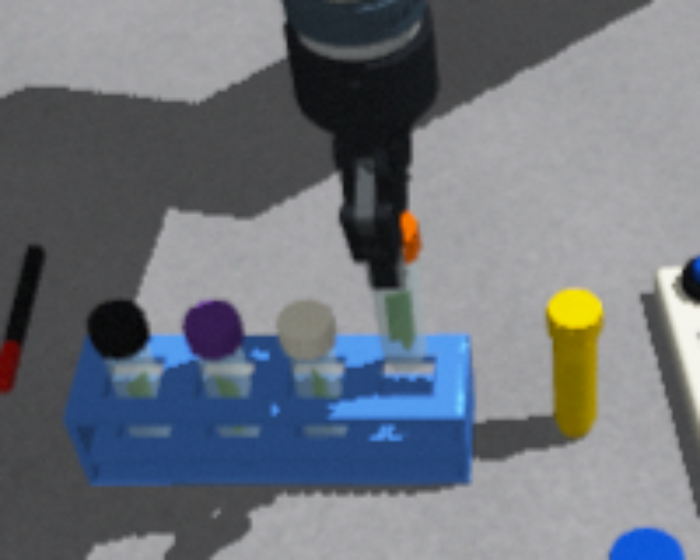

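Tube is out with its foot about 14 mm above the rack top, held upright. The other tubes are undisturbed. Lower and sweep.

Emit:
{"fn": "move_arm", "kwargs": {
  "moves": [
    {"grip": 3, "x": 0, "y": 0, "z": 1.2, "spin": 0},
    {"grip": 3, "x": 0, "y": 0, "z": 1.1, "spin": 0},
    {"grip": 3, "x": 0, "y": 0, "z": 0, "spin": 0},
    {"grip": 3, "x": 0, "y": 0, "z": 0, "spin": 0},
    {"grip": 3, "x": 0.7, "y": 0, "z": 0, "spin": 0},
    {"grip": 3, "x": 0.7, "y": 0, "z": 0, "spin": 0},
    {"grip": 3, "x": 0.7, "y": 0, "z": 0, "spin": 0},
    {"grip": 3, "x": 0.7, "y": 0, "z": 0, "spin": 0},
    {"grip": 3, "x": 0, "y": 0, "z": 0, "spin": 0},
    {"grip": 3, "x": 0, "y": 0, "z": 0, "spin": 0}
  ]
}}

```text
t: 15.55
ee_pos: [0.6151, -0.096, 0.1633]
orientation: [-2.39, -2.038, -0.0]
force: [0.2, -0.1, 0.1]
gripper_width: 0.0335
finger_force: 20.1
```

Run:
```python
from plant import r, viewer
import cv2
cv2.imwrite("pics/s4.png", cv2.resize(viewer.grab_frame("scene")[130:290,150:350],None,fx=3.5,fy=3.5)[:,:,::-1])
```

```text
(no output)
```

View pics/s4.png

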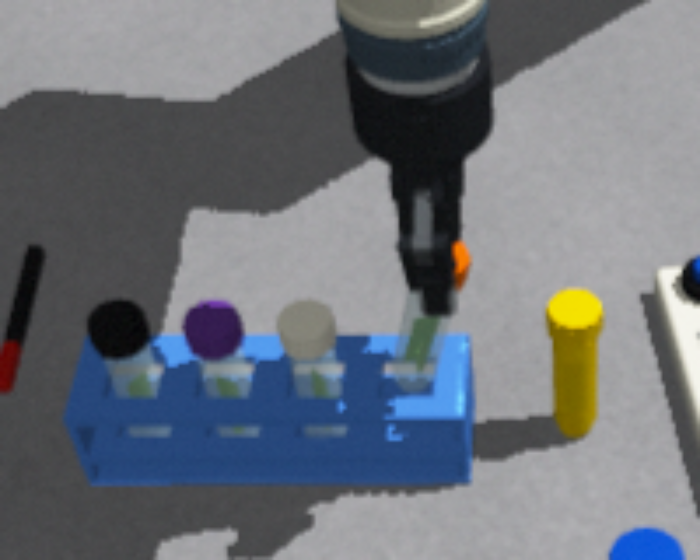

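The tube is tipping about 15 degrees with its foot caught in the well, at almost no force. Continue.

Emit:
{"fn": "move_arm", "kwargs": {
  "moves": [
    {"grip": 3, "x": 0.8, "y": 0, "z": 0.15, "spin": 0},
    {"grip": 3, "x": 0.8, "y": 0, "z": 0.2, "spin": 0},
    {"grip": 3, "x": 0.9, "y": 0, "z": 0.3, "spin": 0},
    {"grip": 3, "x": 0.7, "y": 0, "z": 0.3, "spin": 0},
    {"grip": 3, "x": 0.6, "y": 0, "z": 0.4, "spin": 0},
    {"grip": 3, "x": 0.5, "y": 0, "z": 0.3, "spin": 0},
    {"grip": 3, "x": 0, "y": 0, "z": 0, "spin": 0},
    {"grip": 3, "x": 0, "y": 0, "z": 0, "spin": 0}
  ]
}}

```text
t: 16.6
ee_pos: [0.6218, -0.0537, 0.1467]
orientation: [-2.391, -2.038, 0.0]
force: [-0.4, -0.3, 1.6]
gripper_width: 0.0332
finger_force: 20.4
```

Run:
```python
from plant import r, viewer
import cv2
cv2.imwrite("pics/s5.png", cv2.resize(viewer.grab_frame("scene")[130:290,150:350],None,fx=3.5,fy=3.5)[:,:,::-1])
```

```text
(no output)
```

View pics/s5.png

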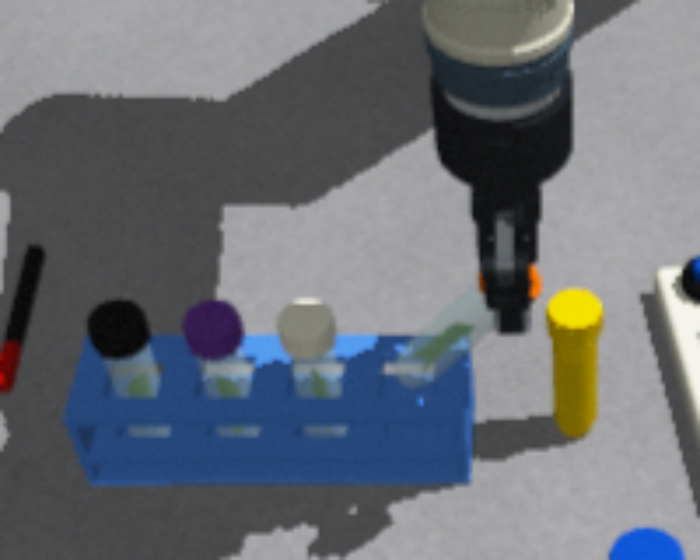

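The tube is tipped roughly 40–45 degrees, cap up, with its foot at the empty well. Firm the grip, lift straight up, then carry it over the window.

Emit:
{"fn": "move_arm", "kwargs": {
  "moves": [
    {"grip": 3, "x": 0, "y": 0, "z": 0, "spin": 0},
    {"grip": 3, "x": 0, "y": 0, "z": 0, "spin": 0},
    {"grip": 3, "x": 0, "y": 0, "z": -0.5, "spin": 0},
    {"grip": 3, "x": 0, "y": 0, "z": -1.5, "spin": 0},
    {"grip": 3, "x": 0, "y": 0, "z": -2, "spin": 0},
    {"grip": 3, "x": 0, "y": 0, "z": -2, "spin": 0},
    {"grip": 3, "x": 0, "y": 0, "z": -2, "spin": 0},
    {"grip": 3, "x": 0, "y": 0, "z": -1.8, "spin": 0},
    {"grip": 3, "x": 2, "y": -0.2, "z": 0, "spin": 0},
    {"grip": 3, "x": 3.5, "y": -0.3, "z": 0, "spin": 0},
    {"grip": 3, "x": 3.5, "y": -0.3, "z": 0, "spin": 0},
    {"grip": 3, "x": 3.5, "y": -0.3, "z": 0, "spin": 0},
    {"grip": 3, "x": 3.5, "y": -0.3, "z": 0, "spin": 0},
    {"grip": 3, "x": 3.5, "y": -0.3, "z": 0, "spin": 0},
    {"grip": 3, "x": 3, "y": -0.3, "z": 0, "spin": 0},
    {"grip": 3, "x": 2, "y": -0.2, "z": 0, "spin": 0},
    {"grip": 3, "x": 1.3, "y": -0.1, "z": 0, "spin": 0},
    {"grip": 3, "x": 0, "y": 0, "z": 1.5, "spin": 0},
    {"grip": 3, "x": 0, "y": 0, "z": 1.5, "spin": 0},
    {"grip": 3, "x": 0, "y": 0, "z": 0, "spin": 0}
  ],
  "newtons": 45
}}

```text
t: 19.15
ee_pos: [0.6393, 0.2036, 0.2127]
orientation: [-2.391, -2.036, 0.005]
force: [0.7, 0.3, -1.3]
gripper_width: 0.033
finger_force: 44.8
```

Run:
```python
from plant import r, viewer
import cv2
a=viewer.grab_frame("scene")[100:280,280:480];b=viewer.grab_frame("top")[150:290,180:320]
cv2.imwrite("pics/s6.png", cv2.hconcat([cv2.resize(a,(400,360)),cv2.resize(b,(360,360))])[:,:,::-1])
print(r.observe()["ee_pos"])
```

```text
[0.64001111 0.20398024 0.21457679]
```

View pics/s6.png

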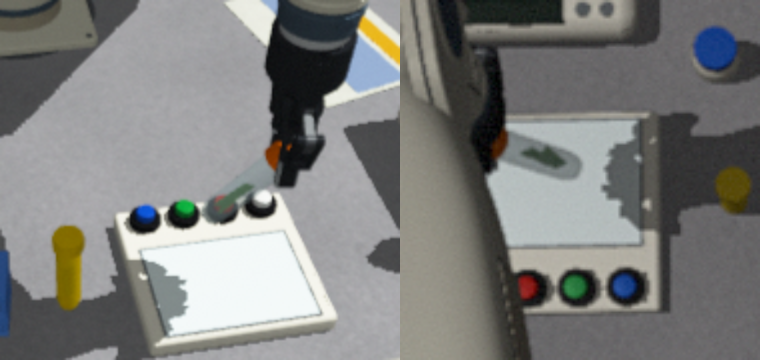

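The left half (scene) shows the tube slanting from the orange cap (280,155) to its foot (217,210). The right half (top) shows the cap at (498,143) and the foot at (572,164), over the window. I triangulate the foot to check the tilt.

Run:
```python
from plant import r, viewer
from h import *
o=r.observe()
A=(280+218/2,100+208/2);B=(180+(569-400)/2.571,150+164/2.571)
f=tri([ray(viewer.camera_model("scene"),A),ray(viewer.camera_model("top"),B)])
p=o["ee_pos"]+[0,0,.005];d=p-f
for s in (A,): print(plane(viewer.camera_model("top"),B,f[2]),plane(viewer.camera_model("scene"),A,f[2]))
print("foot",f,"cap",p,"len",np.linalg.norm(d),"tilt",np.degrees(np.arccos(d[2]/np.linalg.norm(d))),"centre",f+d/np.linalg.norm(d)*.059,o["gripper_width"],o["finger_force"])
```

```text
[0.63065112 0.13878424 0.14565133] [0.63184706 0.14653318 0.14565133]
foot [0.63161275 0.14257617 0.14565133] cap [0.64001111 0.20398024 0.21957679] len 0.09646743745111097 tilt 39.97493317338501 centre [0.63674923 0.18013122 0.19086454] 0.032696570875460115 44.78502094745636
```

Tilt is about 40–42°, the centre is within 1 cm of the window's middle and 0.19 m up. Let it settle, check that it doesn't drift, and hand in.

Emit:
{"fn": "move_arm", "kwargs": {
  "moves": [
    {"grip": 3, "x": -0.5, "y": 0, "z": 0, "spin": 0},
    {"grip": 3, "x": 0, "y": 0, "z": 0, "spin": 0},
    {"grip": 3, "x": 0, "y": 0, "z": 0, "spin": 0},
    {"grip": 3, "x": 0, "y": 0, "z": 0, "spin": 0},
    {"grip": 3, "x": 0, "y": 0, "z": 0, "spin": 0},
    {"grip": 3, "x": 0, "y": 0, "z": 0, "spin": 0}
  ]
}}

```text
t: 20.0
ee_pos: [0.6392, 0.1999, 0.2147]
orientation: [-2.391, -2.038, 0.0]
force: [0.8, 0.1, -0.8]
gripper_width: 0.0329
finger_force: 44.8
```

Run:
```python
from plant import r, viewer, ticket
import cv2, numpy as np
a=viewer.grab_frame("scene").astype(int)
for _ in range(15): b=viewer.grab_frame("scene").astype(int)
d=(abs(a-b).max(2)>40)[140:220,370:430].sum();o=r.observe();print("changed px",d,o["t"],o["finger_force"],abs(o["joint_vel"]).max())
if d<8: print(ticket.hand_in())
```

```text
changed px 0 20.8 44.78502094745636 0.0017761213412733194
the job is handed in; nothing more can be done
None
```

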